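# Bring the red jar round to the front and hold the organiser still

## Robot

A 6-joint arm with a two-finger parallel gripper is mounted at the origin on the work surface. World frame = base frame: x ahead of the robot, y to its left, z up, the work surface at z = 0. Lengths are in m, angles in rad, forces in N, time in s.
With the tool pointing down it reaches from about 0.35 to 0.85 m from the base axis. Payload 8.1 kg.
Tool frame: the origin (TCP) lies at the centre of the arm's flange, where the gripper is bolted on; the fingertips stand 186 mm ahead of it and the grasp point (between the pads) lies 167 mm ahead of it; z points along the fingers, y is the direction in which the jaws open and shut (so a half turn about z gives the same grasp; the last joint's range is limited). The gripper opens to 93 mm and grips with 3 to 60 N. Pads are 15 mm wide; open, the fingers measure 128 mm over their backs; the gripper's body (75 mm by 188 mm) begins 65 mm behind the grasp point.
Start: joints at [1.157, 0.13, 1.488, -0, 1.523, -0.085], TCP at [0.194, 0.568, 0.405] pointing down, gripper open.
Joint ranges: [-2.96, 2.96], [-0.89, 2.26], [0.02, 2.5], [-1.34, 4.48], [0, 2.73], [-2.66, 2.66]. Speed limits (rad/s): [2.39, 2.39, 2.79, 3.14, 3.14, 3.14].

## Interface

Orientations are given as a rotation vector (axis times angle).
In Python, from plant import robot, viewer, order gives the robot as it stands.
- The arm moves only by the tool apply_moves, never from a script. Its argument "deltas" is a list of rows, each a list of 3 entries, a list of its own where there are three numbers: the finger opening in mm, from 0 to 93, then the shift along the tool's x, y, z in mm, then the turn about the tool's z in rad. In form: [[grip, [dx, dy, dz], yaw], ...]. A call has 1 to 5 rows; each row shifts and turns the commanded pose from where the row before left it, along the tool's axes as they then stand; what a row does not reach is not made up. A row lasts 1/8 s, in which the tool goes at most 62.5 mm and 10.7 degrees, less where a joint would pass 70% of its speed; a pose out of reach is approached as far as the arm can. A call is refused whole if a number of a shift passes 62.5 or a number of a turn 0.188, either way. A call with a gripper value outside its range is refused whole. The fingers move at their own pace and stop on an object; "grip_force" is the grip in N (left out, the last holds). Time passes only in rows, so rows that do not move let the fingers close. It gives the time, the measured TCP pose, the force and the opening at its end, in the units of the state.
- robot.read_state(): the state, without advancing time (a new reading comes with each control period).
- viewer.read_camera(name): name is "scene" or "top"; returns the picture (480x640x3 uint8, blue, green, red); there is no depth.
- viewer.get_calibration(name): a dict with "fx", "fy", "cx", "cy" (pixels), "distortion" ([k1, k2, p1, p2, k3] as OpenCV has them; the pictures are not rectified), "R" (3x3) and "t" (3): a world point X has camera coordinates R X + t. Camera axes: x right, y down, z forward; pixel columns grow to the right and rows downward; lengths in m; the calibration is good to about 2 mm. A picture is of the moment at which its call begins. get_calibration takes no time and is no camera call.
- order.close_job(): hands the job in, once; it reports no verdict.
The state is a dict: "t": time; "q": joint angles; "dq": joint speeds; "joint_torque": joint torques, N m; "tool_pos": TCP position; "orientation": TCP orientation; "force": force on the tool from outside, world axes, zero at the start; "wrist_torque": the same for the moment, N m; "opening": finger opening in m.
Only numpy, scipy, OpenCV 4.12 (cv2) and the standard library are available. Lean on these libraries where they do the work, as an engineer would, in place of code of your own. Each camera call takes 0.05 s, during which the arm holds its last target. There are 200 camera calls.

## Task

Take the revolving organiser by its grey handle and turn it until the jar with the red lid and band stands at the middle of the front opening, in line with the drain spout. Finish there still gripping the handle, holding the tray still so that someone can lift the jar out. Keep all the jars upright in their places, and do not disturb the other things on the ledge.

Things in the scene. Friction and masses are not known exactly. Their poses are not given: they have to be found in the camera images.
- stand: fixed round white drip dish under the organiser, 276 mm across, 10 mm thick, with a drain spout (30 mm wide, to 166 mm from the centre) in the middle of its front and a steel guard rail (top at 69 mm) round back and sides, open over the front 120 degrees. Origin: centre of its underside, on the turning axis; its -x axis points to the front, through the spout; z up
- handle: turning part: grey wing grip (bar 64 long, 14 thick, 30 mm high) on a slim column from the round tray (236 mm across, floor 24 mm above the ledge), all one piece. Origin: middle of the grip, on the vertical turning axis, 174 mm up; x along the grip, y across it, z up. Turns freely both ways, no stops in use; light bearing (0.01 N m), coasts if let go moving. Grip clears the jar tops by 59 mm
- marked_jar_mid (a point): the marked jar: loose lidded white jar with a red lid and a red band, 54 mm across, 76 mm high, about 0.15 kg; point on its axis 34 mm above its foot. It stands in one of the tray's five shallow round recesses (8 mm deep, 1.5 mm play), whose centres lie 82 mm from the turning axis, 72 degrees apart
- jar1_mid (a point): one of four plain jars of the same shape and size with a bamboo-coloured lid, in another recess of the tray; point on its axis 34 mm above its foot
- jar2_mid (a point): one of four plain jars of the same shape and size with a bamboo-coloured lid, in another recess of the tray; point on its axis 34 mm above its foot
- jar3_mid (a point): one of four plain jars of the same shape and size with a bamboo-coloured lid, in another recess of the tray; point on its axis 34 mm above its foot
- jar4_mid (a point): one of four plain jars of the same shape and size with a bamboo-coloured lid, in another recess of the tray; point on its axis 34 mm above its foot
- caddy: white plastic caddy with a closed flip-top lid, 116 x 176 x 101 mm, loose bystander; origin at the centre of its underside
- mug: red plastic mug, 82 mm across, 95 mm high, handle to its +y, loose bystander; origin at the centre of its underside
- brush_glass: glass holder, 70 mm across, 98 mm high, with two toothbrushes standing in it to 196 mm, loose bystander; origin at the centre of its underside
- tongue_cleaner: steel U-shaped tongue cleaner lying flat, 140 x 37 x 5 mm, loose bystander; origin at its middle on the ledge, x along its length
- hairbrush: small blue plastic hairbrush with a round head, lying on its back, 166 mm long, 27 mm high, loose bystander; origin on the ledge 55 mm from the head's centre, x towards the head
- soap_dish: white soap dish with a green bar of soap, 85 x 125 x 32 mm, loose bystander; origin at the centre of its underside
Mind the look-alikes: they are no part of the job. Leave any yellow look-alike of the part that bears marked_jar_mid alone.

How it is judged:
At the end, for the whole second after the job is handed in: Marked jar within 12 mm sideways of the stand's front centre line, at the front; tray still (under 0.05 rad/s); handle gripped (grasp point within 40 mm of its middle, over 2 N); all jars upright (0.15 rad) in their recesses; no other loose thing moved 20 mm (y of marked_jar_mid in the frame of stand between -0.012 and 0.012 m and x of marked_jar_mid in the frame of stand below -0.07 m and angular speed of handle below 0.05 rad/s and distance between the grasp point and handle below 0.04 m and contact force between the fingers and handle above 2 N and angle between each of marked_jar_mid, jar1_mid, jar2_mid, jar3_mid, jar4_mid's own z axis and vertical below 0.15 rad and horizontal distance between marked_jar_mid and handle between 0.076 and 0.088 m and height (world z) of each of marked_jar_mid, jar1_mid, jar2_mid, jar3_mid, jar4_mid below 0.062 m and horizontal distance between jar1_mid and handle between 0.076 and 0.088 m and horizontal distance between jar2_mid and handle between 0.076 and 0.088 m and horizontal distance between jar3_mid and handle between 0.076 and 0.088 m and horizontal distance between jar4_mid and handle between 0.076 and 0.088 m and distance of each of caddy, mug, brush_glass, tongue_cleaner, hairbrush, soap_dish from where it was at the start of the episode below 0.02 m); the arm keeps its last pose, push and grip.
It fails at once if a jar is tipped or taken out of its recess (angle between any of marked_jar_mid, jar1_mid, jar2_mid, jar3_mid, jar4_mid's own z axis and vertical above 0.3 rad or height (world z) of any of marked_jar_mid, jar1_mid, jar2_mid, jar3_mid, jar4_mid above 0.075 m).
It fails at once if another thing on the ledge is pushed or knocked away (distance of any of caddy, mug, brush_glass, tongue_cleaner, hairbrush, soap_dish from where it was at the start of the episode above 0.03 m).
It also fails if it takes over 51 s, if anything falls off the work surface, if the arm or the gripper's body presses on something with over 40 N, if the wrist force passes 120 N, or if a joint passes its speed limit or range.

## Working session

There is one attempt and no reset: what is moved stays moved. The work goes in short steps, Python scripts to look and compute and a tool call to move; the robot and the scene stay as the last step left them, time stands still between calls to the robot, and variables do not carry over. Pictures are saved under pics/ and viewed, about 8 in all and at most 12, crops included, and the job is handed in when it is done.

Besides the shell and the picture viewer there is one more tool, called after ">>>" in YAML: its name, and indented under it one key for each argument. apply_moves: Moves the arm, as the interface text tells. Its arguments: {"type":"object","properties":{"deltas":{"type":"array"},"grip_force":{"type":"number"}},"required":["deltas"]}

```bash
mkdir -p pics; python3 - <<'E'
from plant import robot, viewer
import cv2
for n in("scene","top"):
    cv2.imwrite(f"pics/{n}0.png",viewer.read_camera(n)); c=viewer.get_calibration(n); print(n,c)
s=robot.read_state(); print({k:s[k] for k in("t","q","tool_pos","orientation","opening")})
E
```

```text
scene {'fx': 511.55976989780055, 'fy': 511.55976989780055, 'cx': 329.4666760369268, 'cy': 244.49543076927185, 'distortion': array([-0.07383189,  0.        ,  0.        ,  0.        ,  0.        ]), 'R': array([[-0.69544247,  0.71846508, -0.01295012],
       [ 0.46411302,  0.43533639, -0.77141515],
       [-0.54859719, -0.54248517, -0.63620041]]), 't': array([ 0.43018419, -0.18602909,  1.63859397])}
top {'fx': 486.81539139206217, 'fy': 486.81539139206217, 'cx': 324.310249937139, 'cy': 240.05226019498338, 'distortion': array([-0.12175233,  0.        ,  0.        ,  0.        ,  0.        ]), 'R': array([[-0.00998017, -0.99992052, -0.00770386],
       [-0.98822211,  0.01103932, -0.15262766],
       [ 0.15270057,  0.00608987, -0.98825374]]), 't': array([-0.0128438 ,  0.62379571,  1.50778822])}
{'t': 0.1, 'q': array([ 1.15656765e+00,  1.31087193e-01,  1.48910274e+00, -1.68214820e-05,
        1.52300931e+00, -8.54080634e-02]), 'tool_pos': array([0.19366637, 0.56768527, 0.40382833]), 'orientation': array([-5.14122648e-01, -3.09885190e+00,  2.45150830e-03]), 'opening': 0.09319856838021957}
```

View pics/scene0.png

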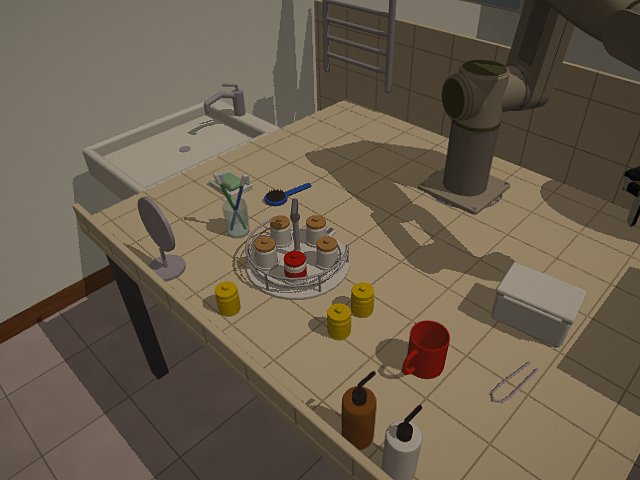

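View pics/top0.png

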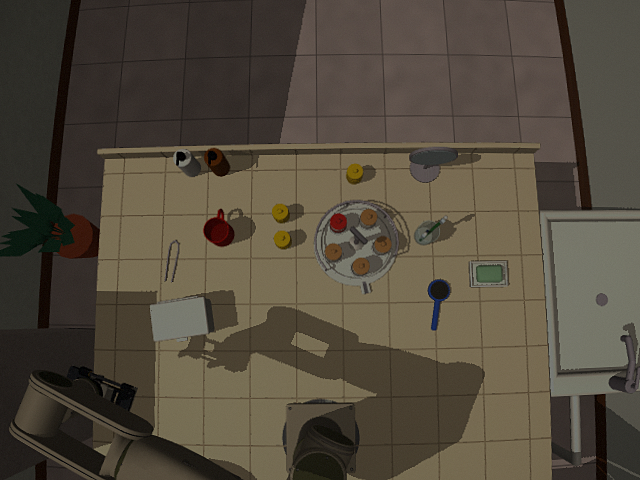

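Candidates in the top view:
- Red lidded jar on the tray at (339,223). This is the one that fits the description.
- Bamboo-lidded jars at (369,217), (382,243), (361,267) and (333,253).
- Yellow look-alikes off the tray at (281,212), (282,239) and (355,173).
- Red mug at (219,230).

The grey grip is at about (358,238) and the spout at about (366,287). A close crop comes next, with measurements.

```bash
cat > h.py <<'E'
from plant import robot, viewer, order
import cv2, numpy as np
def ray(n,px):
    c=viewer.get_calibration(n); K=np.array([[c['fx'],0,c['cx']],[0,c['fy'],c['cy']],[0,0,1]])
    u=cv2.undistortPoints(np.array(px,float).reshape(-1,1,2),K,c['distortion']).reshape(-1,2)
    R=np.array(c['R']); d=np.c_[u,np.ones(len(u))]@R
    return -R.T@np.array(c['t']),d
def plane(n,px,z):
    o,d=ray(n,px); return (o+d*((z-o[2])/d[:,2])[:,None])[:,:2]
def proj(n,X):
    c=viewer.get_calibration(n); K=np.array([[c['fx'],0,c['cx']],[0,c['fy'],c['cy']],[0,0,1]])
    return cv2.projectPoints(np.array(X,float).reshape(-1,1,3),cv2.Rodrigues(np.array(c['R']))[0],np.array(c['t']),K,c['distortion'])[0].reshape(-1,2)
def blobs(m,amin):
    n,l,s,c=cv2.connectedComponentsWithStats(m); return [(c[i].round(1),s[i,4],s[i,:4]) for i in range(1,n) if s[i,4]>=amin]
E
python3 - <<'E'
from h import *
a=cv2.imread("pics/top0.png"); b=cv2.imread("pics/scene0.png")
A=cv2.resize(a[190:300,300:430],None,fx=4.5,fy=4.5,interpolation=cv2.INTER_CUBIC)
B=cv2.resize(b[185:300,230:365],None,fx=4.5,fy=4.5,interpolation=cv2.INTER_CUBIC)
cv2.imwrite("pics/cropA.png",A);cv2.imwrite("pics/cropB.png",B)
h=cv2.cvtColor(a,cv2.COLOR_BGR2HSV)
roi=np.zeros(h.shape[:2],np.uint8); roi[190:300,305:415]=255
red=(cv2.inRange(h,(0,150,60),(6,255,255))|cv2.inRange(h,(172,150,60),(180,255,255)))&roi
print("red",blobs(red,30))
bam=cv2.inRange(h,(7,90,60),(18,255,255))&roi
print("bam",blobs(bam,30))
E
```

```text
red [(array([337.8, 221.3]), np.int32(218), array([330, 213,  17,  18], dtype=int32))]
bam [(array([368.5, 216.7]), np.int32(219), array([360, 209,  18,  17], dtype=int32)), (array([382.7, 244.4]), np.int32(215), array([374, 236,  18,  17], dtype=int32)), (array([332.9, 251.5]), np.int32(228), array([325, 243,  17,  18], dtype=int32)), (array([360.8, 265.7]), np.int32(230), array([352, 258,  18,  17], dtype=int32))]
```

View pics/cropA.png

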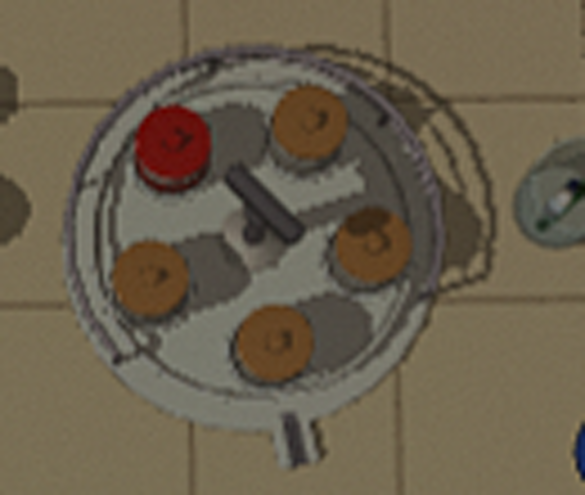

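View pics/cropB.png

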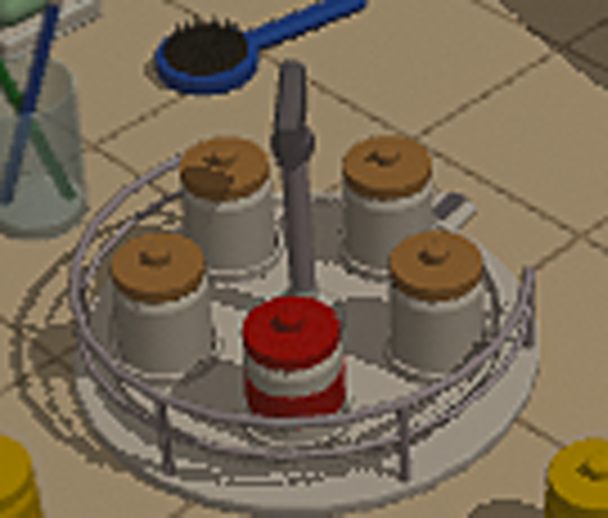

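The crops confirm it: the red-lidded, red-banded jar is on the tray at the back left of the top view. The spout is at crop A (297,440) and the grip bar runs from (228,170) to (298,238). Next I work out the axis, the angles and the tool path.

```bash
python3 - <<'E'
from h import *
from scipy.optimize import least_squares
px=[(337.8,221.3),(368.5,216.7),(382.7,244.4),(360.8,265.7),(332.9,251.5)]
P=plane("top",px,0.098)   # red first
f=lambda v:np.r_[[v[:2]+.082*np.array([np.cos(v[2]-s*k*2*np.pi/5),np.sin(v[2]-s*k*2*np.pi/5)])-P[k] for k in range(5)]].ravel()
best=None
for s in(1,-1):
  for a0 in np.arange(-3,3,1):
    r=least_squares(f,[*P.mean(0),a0])
    if best is None or r.cost<best[0].cost: best=(r,s)
r,s=best; c=r.x[:2]; print("centre",c,"jar ang",np.degrees(r.x[2]),"rms",np.sqrt(2*r.cost/5),s)
a=cv2.imread("pics/top0.png"); g=cv2.cvtColor(a,cv2.COLOR_BGR2HSV)
roi=np.zeros(g.shape[:2],np.uint8); roi[234-50:300,300:420]=255
crop=lambda u,v:(300+u/4.5-.4,190+v/4.5-.4)
S=plane("top",[crop(297,440)],.01)[0]; print("spout",S,np.degrees(np.arctan2(*(S-c)[::-1])),np.linalg.norm(S-c))
# pale mask minus everything: spout blob by brightness below dish edge
m=cv2.inRange(g,(0,0,95),(180,60,255)); m[:,:300]=0;m[:,420:]=0;m[:190]=0;m[300:]=0
ys,xs=np.nonzero(m); W=plane("top",np.c_[xs,ys],.01); d=W-c; R=np.hypot(*d.T); k=(R>.143)&(R<.17)&(d[:,0]<-.1)
print("spout2",k.sum(),np.degrees(np.arctan2(d[k,1],d[k,0])).round(0))
e=plane("top",[crop(235,175),crop(293,234)],.189); print("grip ends",e,e.mean(0),np.degrees(np.arctan2(*(e[1]-e[0])[::-1])),np.linalg.norm(e[1]-e[0]))
from scipy.spatial.transform import Rotation as Ro
st=robot.read_state(); print(Ro.from_rotvec(st['orientation']).as_matrix().round(3))
E
```

```text
centre [ 0.61551269 -0.11944005] jar ang 43.84028334976701 rms 0.0005509283102526049 1
spout [ 0.47331085 -0.15102642] -167.47658459088157 0.14566764436523136
spout2 34 [-164. -163. -166. -164. -163. -173. -172. -171. -165. -164. -174. -172.
 -171. -165. -164. -174. -173. -171. -165. -164. -174. -173. -172. -166.
 -165. -164. -174. -173. -172. -171. -165. -164. -173. -172.]
grip ends [[ 0.63499753 -0.1007828 ]
 [ 0.59596031 -0.13747067]] [ 0.61547892 -0.11912674] -136.77701972821737 0.05357148157658422
[[-0.946  0.323 -0.001]
 [ 0.323  0.946 -0.001]
 [ 0.    -0.002 -1.   ]]
```

>>> apply_moves:
  deltas:
    - [93,[-41,-34,0],0]
    - [93,[-41,-34,0],0]
    - [93,[-41,-34,0],0]
    - [93,[-41,-34,0],0]
    - [93,[-41,-34,0],0]

```text
t: 0.72
tool_pos: [0.3333, 0.3392, 0.4043]
orientation: [-0.514, -3.099, 0.001]
force: [0.4, 0.7, 0.0]
opening: 0.0933
```

>>> apply_moves:
  deltas:
    - [93,[-41,-34,0],0]
    - [93,[-41,-34,0],0]
    - [93,[-41,-34,0],0]
    - [93,[-41,-34,0],0]
    - [93,[-41,-34,0],0]

```text
t: 1.35
tool_pos: [0.4725, 0.112, 0.4045]
orientation: [-0.514, -3.099, -0.0]
force: [-0.6, 1.2, 0.2]
opening: 0.093
```

>>> apply_moves:
  deltas:
    - [93,[-41,-34,0],0]
    - [93,[-41,-34,0],0]
    - [93,[-41,-34,0],0]
    - [93,[-41,-34,0],0]
    - [93,[-41,-34,0],0]

```text
t: 1.98
tool_pos: [0.6117, -0.115, 0.4042]
orientation: [-0.514, -3.098, -0.0]
force: [0.3, -0.2, 0.3]
opening: 0.0927
```

>>> apply_moves:
  deltas:
    - [93,[0,0,0],0.18]
    - [93,[0,0,0],0.18]
    - [93,[0,0,0],0.18]
    - [93,[0,0,0],0.18]
    - [93,[0,0,0],0.18]

```text
t: 2.6
tool_pos: [0.611, -0.1134, 0.4041]
orientation: [-1.818, -2.561, 0.001]
force: [0.4, -0.3, 0.9]
opening: 0.0928
```

>>> apply_moves:
  deltas:
    - [93,[0,0,0],0.18]
    - [93,[0,0,0],0.18]
    - [93,[0,0,0],0.18]
    - [93,[0,0,0],0.18]
    - [93,[0,0,0],0.18]

```text
t: 3.22
tool_pos: [0.611, -0.1134, 0.4041]
orientation: [-2.751, -1.515, 0.001]
force: [-0.2, 0.3, 0.2]
opening: 0.0928
```

```bash
cat >> h.py <<'E'
from scipy.spatial.transform import Rotation as Ro
C=np.array([.6155,-.1193])
def rep(yw=None):
    s=robot.read_state(); R=Ro.from_rotvec(s['orientation']).as_matrix(); p=s['tool_pos']
    ya=np.degrees(np.arctan2(R[1,1],R[0,1])); g=p+.167*R[:,2]
    print("t",s['t'],"p",p.round(4),"grasp",g.round(4),"y ang",ya.round(2),"q",np.round(s['q'],3),"open",s['opening'],"F",np.round(s['force'],1))
    w=np.r_[C,.176]-g; print("shift to grasp, tool mm",(R.T@w*1000).round(1), "yaw", None if yw is None else round(float(np.radians(ya-yw)),3))
E
python3 -c "
from h import *
rep(-46.6)"
```

```text
t 3.225 p [ 0.611  -0.1134  0.4041] grasp [ 0.6108 -0.1133  0.2371] y ang -32.31 q [-0.266  0.189  1.425 -0.     1.529  0.298] open 0.0928118984474378 F [-0.2  0.3  0.2]
shift to grasp, tool mm [-2.5  7.2 61.1] yaw 0.249
```

>>> apply_moves:
  deltas:
    - [93,[-2.5,7.2,0],0]
    - [93,[0,0,0],0.125]
    - [93,[0,0,0],0.125]
    - [93,[0,0,0],0]

```text
t: 3.72
tool_pos: [0.616, -0.1197, 0.4044]
orientation: [-2.913, -1.176, 0.001]
force: [-0.0, -0.6, 0.5]
opening: 0.0929
```

```bash
python3 - <<'E'
from h import *
rep(-46.6)
b=viewer.read_camera("scene"); x,y=proj("scene",[[*C,.2]])[0].astype(int)
a=viewer.read_camera("top")
cv2.imwrite("pics/pre.png",np.hstack([cv2.resize(im,None,fx=3,fy=3)[0:] for im in (b[y-70:y+80,x-65:x+65],a[170:320,295:425])]))
E
```

```text
t 3.725 p [ 0.616  -0.1197  0.4044] grasp [ 0.6159 -0.1197  0.2374] y ang -46.05 q [-0.274  0.205  1.406 -0.     1.531  0.53 ] open 0.09288497922643074 F [-0.  -0.6  0.5]
shift to grasp, tool mm [-0.1 -0.5 61.4] yaw 0.01
```

View pics/pre.png

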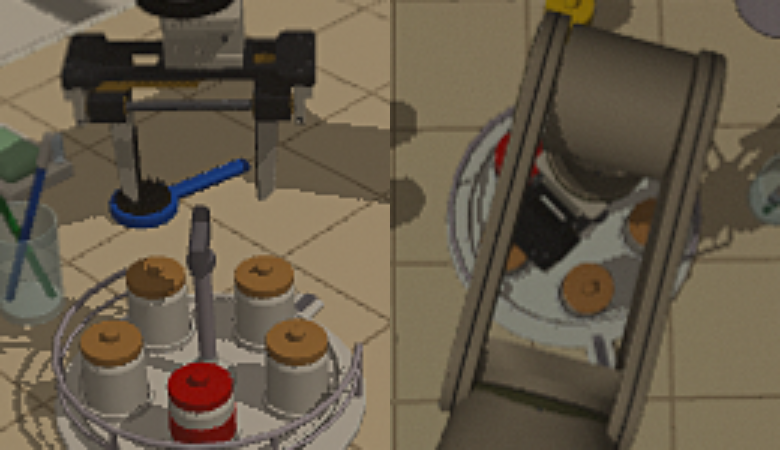

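The scene half of the crop shows the open fingers straddling the grip (about (200,235)), centred and square to it. I'll go down 61 mm and then close gently.

>>> apply_moves:
  deltas:
    - [93,[0,0,20],0.01]
    - [93,[0,0,20],0]
    - [93,[0,0,15],0]
    - [93,[0,0,6],0]
    - [93,[0,0,0],0]
  grip_force: 12

```text
t: 4.45
tool_pos: [0.6158, -0.1193, 0.343]
orientation: [-2.921, -1.155, 0.001]
force: [0.2, 0.7, 0.0]
opening: 0.0931
```

>>> apply_moves:
  deltas:
    - [40,[0,0,0],0]
    - [30,[0,0,0],0]
    - [25,[0,0,0],0]
    - [20,[0,0,0],0]
    - [16,[0,0,0],0]
  grip_force: 12

```text
t: 5.08
tool_pos: [0.6159, -0.1193, 0.3438]
orientation: [2.922, 1.155, 0.0]
force: [0.1, -0.2, -0.4]
opening: 0.0475
```

>>> apply_moves:
  deltas:
    - [10,[0,0,0],0]
    - [5,[0,0,0],0]
    - [5,[0,0,0],0]
    - [5,[0,0,0],0]
  grip_force: 15

```text
t: 5.58
tool_pos: [0.6167, -0.1206, 0.3437]
orientation: [2.918, 1.152, 0.004]
force: [10.1, -8.2, -7.0]
opening: 0.0138
```

```bash
python3 -c "
from h import *
rep(101.7)"
```

```text
t 5.575 p [ 0.6167 -0.1206  0.3437] grasp [ 0.6173 -0.1211  0.1767] y ang -46.91 q [-0.274  0.238  1.479 -0.002  1.42   0.545] open 0.01383132606903099 F [10.1 -8.2 -7. ]
shift to grasp, tool mm [-0.1 -2.6  0.7] yaw -2.594
```

>>> apply_moves:
  deltas:
    - [5,[0,1.5,0],0]
    - [5,[0,0,0],0]
    - [5,[0,0,0],0]
  grip_force: 15

```text
t: 5.95
tool_pos: [0.6172, -0.1209, 0.3437]
orientation: [2.921, 1.154, 0.001]
force: [4.7, -4.6, -2.9]
opening: 0.0137
```

>>> apply_moves:
  deltas:
    - [5,[0,1.2,0],0]
    - [5,[0,0,0],-0.03]
    - [5,[0,0,0],-0.05]
    - [5,[0,0,0],-0.06]
    - [5,[0,0,0],-0.06]
  grip_force: 20

```text
t: 6.58
tool_pos: [0.6177, -0.1213, 0.3437]
orientation: [2.789, 1.445, -0.0]
force: [0.1, -1.8, -1.1]
opening: 0.0135
```

>>> apply_moves:
  deltas:
    - [5,[0,0,0],-0.08]
    - [5,[0,0,0],-0.08]
    - [5,[0,0,0],-0.08]
    - [5,[0,0,0],-0.08]
    - [5,[0,0,0],-0.08]

```text
t: 7.2
tool_pos: [0.618, -0.1215, 0.3437]
orientation: [2.445, 1.971, 0.001]
force: [3.8, -3.2, -2.6]
opening: 0.0142
```

```bash
python3 -c "
from h import *
rep(101.7)"
```

```text
t 7.2 p [ 0.618  -0.1215  0.3437] grasp [ 0.6182 -0.1216  0.1767] y ang -12.27 q [-0.275  0.243  1.473 -0.     1.424 -0.061] open 0.01419424430358074 F [ 3.8 -3.2 -2.6]
shift to grasp, tool mm [ 1.7 -3.2  0.7] yaw -1.989
```

>>> apply_moves:
  deltas:
    - [5,[0,0,0],-0.09]
    - [5,[0,0,0],-0.09]
    - [5,[0,0,0],-0.09]
    - [5,[0,0,0],-0.09]
    - [5,[0,0,0],-0.09]

```text
t: 7.82
tool_pos: [0.6185, -0.1215, 0.3437]
orientation: [1.942, 2.466, 0.002]
force: [9.4, -3.1, -4.7]
opening: 0.014
```

>>> apply_moves:
  deltas:
    - [5,[0,0,0],-0.09]
    - [5,[0,0,0],-0.09]
    - [5,[0,0,0],-0.09]
    - [5,[0,0,0],-0.09]
    - [5,[0,0,0],-0.09]

```text
t: 8.45
tool_pos: [0.6189, -0.1212, 0.3437]
orientation: [1.343, 2.836, 0.002]
force: [13.2, -1.5, -7.1]
opening: 0.0138
```

>>> apply_moves:
  deltas:
    - [5,[0,0,0],-0.09]
    - [5,[0,0,0],-0.09]
    - [5,[0,0,0],-0.09]
    - [5,[0,0,0],-0.09]
    - [5,[0,0,0],-0.09]

```text
t: 9.07
tool_pos: [0.6191, -0.1207, 0.3437]
orientation: [0.675, 3.063, 0.002]
force: [15.1, 1.6, -8.0]
opening: 0.0139
```

>>> apply_moves:
  deltas:
    - [5,[0,0,0],-0.09]
    - [5,[0,0,0],-0.09]
    - [5,[0,0,0],-0.06]
    - [5,[0,0,0],-0.03]
    - [5,[0,0,0],0]

```text
t: 9.7
tool_pos: [0.6192, -0.1204, 0.3437]
orientation: [0.26, 3.126, 0.002]
force: [14.3, 3.0, -7.0]
opening: 0.0137
```

```bash
python3 - <<'E'
from h import *
rep(101.7)
b=viewer.read_camera("scene"); a=viewer.read_camera("top")
cv2.imwrite("pics/b1.png",b);cv2.imwrite("pics/a1.png",a)
cv2.imwrite("pics/mid.png",np.hstack([cv2.resize(im,None,fx=3,fy=3) for im in (b[160:305,230:360],a[175:320,295:425])]))
E
```

```text
t 9.7 p [ 0.6192 -0.1204  0.3437] grasp [ 0.6201 -0.1203  0.1768] y ang 80.49 q [-0.274  0.244  1.472  0.002  1.421 -1.679] open 0.013715501458452855 F [14.3  3.  -7. ]
shift to grasp, tool mm [4.7 0.2 0.7] yaw -0.37
```

View pics/mid.png

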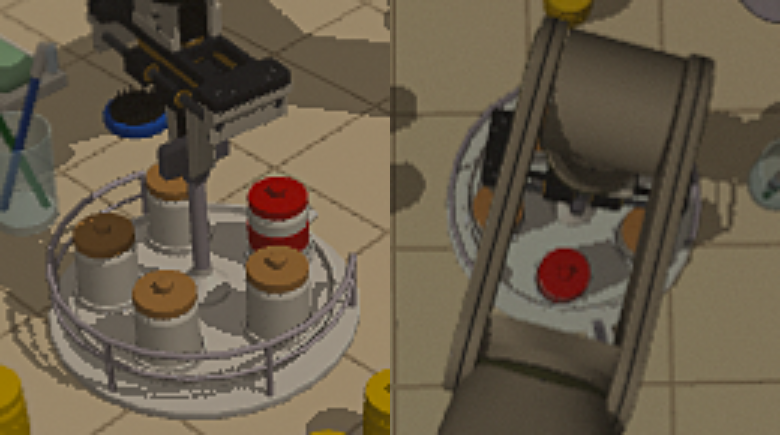

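The jars are upright and the red one is nearly at the front. I'll measure its bearing from the lid pixel.

```bash
cat >> h.py <<'E'
def redang(a):
    h=cv2.cvtColor(a,cv2.COLOR_BGR2HSV)
    m=(cv2.inRange(h,(0,150,60),(6,255,255))|cv2.inRange(h,(172,150,60),(180,255,255))); m[:, :300]=0; m[:,430:]=0
    bl=max(blobs(m,30),key=lambda b:b[1]); P=plane("top",[bl[0]],.098)[0]; d=P-C
    print(bl,P.round(4),"ang",np.degrees(np.arctan2(d[1],d[0])).round(1),"r",np.hypot(*d).round(4))
E
python3 -c "
from h import *
redang(cv2.imread('pics/a1.png'))"
```

```text
(array([352.5, 265.9]), np.int32(235), array([344, 258,  18,  18], dtype=int32)) [ 0.5347 -0.1054] ang 170.2 r 0.082
```

>>> apply_moves:
  deltas:
    - [5,[-2.5,0.5,0],0]
    - [5,[0,0,0],-0.05]
    - [5,[0,0,0],-0.07]
    - [5,[0,0,0],-0.08]
    - [5,[0,0,0],-0.07]

```text
t: 10.42
tool_pos: [0.6203, -0.1201, 0.3437]
orientation: [0.166, -3.137, -0.003]
force: [-0.4, 6.3, 1.2]
opening: 0.0139
```

>>> apply_moves:
  deltas:
    - [5,[0,0,0],-0.06]
    - [5,[0,0,0],-0.035]
    - [5,[0,0,0],-0.01]
    - [5,[0,0,0],0]
    - [5,[0,0,0],0]

```text
t: 11.05
tool_pos: [0.6203, -0.12, 0.3437]
orientation: [0.326, -3.124, -0.003]
force: [-0.9, 5.1, 1.4]
opening: 0.014
```

```bash
python3 - <<'E'
from h import *
rep(101.7)
b=viewer.read_camera("scene"); a=viewer.read_camera("top"); redang(a)
cv2.imwrite("pics/mid2.png",np.hstack([cv2.resize(im,None,fx=3,fy=3) for im in (b[160:305,230:360],a[175:320,295:425])]))
print(robot.read_state()['dq'].round(4))
# others: change between start and now
for n,i in(("top",a),("scene",b)):
    d=cv2.absdiff(i,cv2.imread(f"pics/{n}0.png")).max(2); 
    for k,X in dict(yj=(281,212),mug=(219,230),glass=(430,232),tc=(173,260),hb=(437,300),soap=(489,273),caddy=(181,319)).items():
        if n=="top": print(k,(d[X[1]-20:X[1]+20,X[0]-20:X[0]+20]>25).sum(),end=" ")
E
```

```text
t 11.05 p [ 0.6203 -0.12    0.3437] grasp [ 0.6202 -0.1196  0.1767] y ang 101.93 q [-2.730e-01  2.490e-01  1.466e+00  2.000e-03  1.427e+00 -2.052e+00] open 0.014000820739103205 F [-0.9  5.1  1.4]
shift to grasp, tool mm [4.5 1.3 0.7] yaw 0.004
(array([362.4, 265.7]), np.int32(228), array([354, 258,  18,  17], dtype=int32)) [ 0.535  -0.1358] ang -168.4 r 0.0822
[-0.0001 -0.0014  0.002   0.0031  0.0013 -0.0016]
yj 0 mug 0 glass 630 tc 0 hb 521 soap 629 caddy 33
```

View pics/mid2.png

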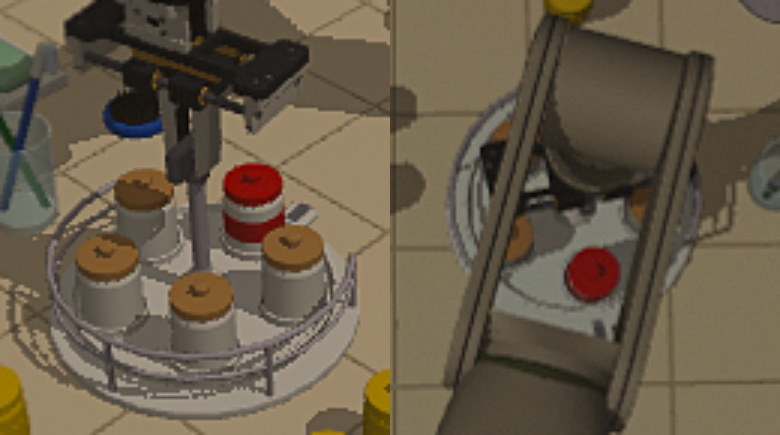

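The red jar's bearing is -168.4°, against -167.5° to -168.5° for the spout. It is at rest and gripped (opening 14.0 mm). The picture differences near the glass, hairbrush and soap dish look like the arm's shadow: in the crops the glass and brush have not moved. I'll hold briefly, then hand in.

>>> apply_moves:
  deltas:
    - [5,[0,0,0],0]
    - [5,[0,0,0],0]
    - [5,[0,0,0],0]

```text
t: 11.52
tool_pos: [0.6202, -0.12, 0.3437]
orientation: [0.326, -3.124, -0.003]
force: [-0.1, 5.6, 0.7]
opening: 0.0142
```

```bash
python3 -c "
from h import *
rep(101.7); redang(viewer.read_camera('top')); print(order.close_job())"
```

```text
t 11.525 p [ 0.6202 -0.12    0.3437] grasp [ 0.6201 -0.1197  0.1767] y ang 101.93 q [-2.730e-01  2.490e-01  1.466e+00  2.000e-03  1.427e+00 -2.052e+00] open 0.01416243211326562 F [-0.1  5.6  0.7]
shift to grasp, tool mm [4.5 1.3 0.7] yaw 0.004
(array([362.3, 265.8]), np.int32(231), array([354, 258,  18,  18], dtype=int32)) [ 0.5347 -0.1355] ang -168.7 r 0.0824
the job is handed in; nothing more can be done
None
```

I gripped the grey handle and turned the tray about 148° until the red-lidded jar stood in line with the spout. I handed the job in at 11.5 s, still gripping and holding still; no verdict is reported.

- **Alignment:** the last measurement puts the jar at -168.7° and 82 mm from the axis. I measured the spout twice, at -167.5° by eye and about -168.5° from a colour mask. That leaves the jar about 2 mm or less off the front centre line, against the 12 mm allowed.
- **Grip and stillness:** the opening is 14.2 mm on the 14 mm grip, with 20 N commanded. The grasp point is about 5 mm from the axis by camera. Joint speeds were near zero before the last hold, and the jar moved only 0.1 pixel during it.
- **Jars:** all five look upright and in their recesses in the last scene crop.
- **Other things on the ledge:** the mug and tongue cleaner areas show no change from the start, and the caddy area only slight change (33 pixels). The automatic comparison was inconclusive at the brush glass, hairbrush and soap dish, where the picture changed, probably because of the arm's shadow. The glass and the part of the hairbrush in the crops look unmoved; I did not check the soap dish separately.
- **Disagreement:** the arm's own readings put the axis about 4.5 mm from the camera estimate. I let the grasp shift to ease the side load, which peaked at about 15 N and ended at about 6 N.

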